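Line up a notebook under the document camera

TASK

Swing the document camera's arm to either side until the camera is clear of the page area, slide the notebook along the desk into the corner guide so that it lies snug against both metal bars, then swing the arm back so that the camera is centred over the notebook. Keep the notebook on the desk, and leave the mug, calculator, stapler and glue stick where they are.

Things in the scene. Friction and masses are not known exactly. Their poses are not given: they have to be found in the camera images.
- stand: Fixed camera stand: black base plate 140 x 100 x 14 mm, upright aluminium post 24 mm thick, 150 mm high. Origin on the desk under the post axis (the arm's hinge axis); z up; -x points from the post to the page area (roughly toward the robot), +y to the robot's left.
- back_bar (a point): Corner guide, back bar: fixed aluminium bar 10 mm thick, 18 mm high, 224 mm long along the stand's y (y = -84 to +140 mm). This point is on the desk at the foot of its face toward the page, at stand (-110, 0, 0) mm. Axes as the stand's.
- side_bar (a point): Corner guide, side (right) bar: fixed aluminium bar 10 mm thick, 18 mm high, 110 mm long along the stand's x (x = -210 to -100 mm). This point is on the desk at the foot of its face toward the page, at stand (-155, -74, 0) mm. The page area's near and left sides are open.
- seat (a point): Point on the desk fixed to the stand, 165 mm in front of the post (stand frame -165, 0, 0), axes as the stand's: the notebook's origin lies here when it is snug against both bars.
- camera_arm (a joint): Angle (rad) of the level swing arm about the post, -2 to 2. At 0 it points along the stand's -x, camera over the seat; positive swings the camera to the right (stand's -y), negative left. Stiff hinge, stays where left; about 1 N at the camera moves it. Aluminium bar 22 mm wide, 18 high, middle 167 mm above the desk; hub at the post 42 mm wide, 192 mm high.
- camera_head (a point): Centre of the white camera at the arm's end, 165 mm from the post axis: a box 64 mm along the arm, 56 mm across, 36 mm high (150 to 186 mm above the desk), with a black lens below it down to 144 mm.
- notebook: Loose dark blue notebook lying flat, about 114 g. Origin midway on its underside; x along its 148 mm length, y along its width. Its solid part is 11 mm high, x = -73 to 73 mm, y = -54 to 49 mm. It starts with x roughly along the stand's +y and its -y edge facing the back bar, and belongs in the guide that way: length along the back bar.
- mug: Green mug, 92 x 125 x 100 mm, origin at the middle of its underside; bystander.
- calculator: Grey desk calculator, 62 x 98 x 15 mm, origin at the middle of its underside; bystander.
- stapler: Dark blue stapler, 34 x 126 x 50 mm, origin at the middle of its underside; bystander.
- glue_stick: White glue stick with blue cap, standing, 30 mm diameter, 100 mm high, origin at the middle of its underside; bystander.

How it is judged:
By the outcome, as a careful person would: the job done as asked, in the order asked, and still so for the second after the job is handed in, with the robot touching nothing.
It also fails if it takes over 70 s, if anything falls off the work surface, if the arm or the gripper's body presses on something with over 40 N, if the wrist force passes 120 N, or if a joint passes its speed limit or range.

ROBOT

A 6-joint arm with a two-finger parallel gripper is mounted at the origin on a cart in front of the work surface, level with it; the furniture and walls round the work are solid. World frame = base frame: x ahead of the robot, y to its left, z up, the work surface at z = 0. Lengths are in m, angles in degrees, forces in N, time in s.
With the tool pointing down it reaches from about 0.275 to 0.875 m from the base axis. Payload 12.5 kg.
Tool frame: the origin (TCP) lies between the finger pads; the fingertips stand 11 mm ahead of it and the grasp point (between the pads) lies 8 mm behind it; z points along the fingers, y is the line along which they close (so a half turn about z gives the same grasp; the last joint's range is limited). The gripper opens to 85 mm and grips with 20 to 120 N. Pads are 22 mm wide; open, the fingers measure 114 mm over their backs; the gripper's body (76 mm by 85 mm) begins 54 mm behind the grasp point. The pads swing forward as they close: fully open they stand 13 mm farther back than shut.
Start: joints at [-78.415, 20.094, 94.641, -0, 65.266, -4.847], TCP at [0.156, -0.528, 0.242] pointing down, gripper open.
Joint ranges: [-157.81, 157.81], [-45, 120.19], [0.68, 151.7], [-89.99, 269.99], [4.06, 180], [-164.3, 164.3]. Speed limits (degrees/s): [127.2, 127.2, 159.86, 180, 180, 180].

INTERFACE

Orientations are given as [roll, pitch, yaw] about the fixed x, y, z axes, in that order (R = Rz(yaw) Ry(pitch) Rx(roll)).
In Python, from cell import ctrl gives the robot as it stands.
- The arm moves only by the shell command python3 -m creep 'ROWS' [FORCE]. ROWS is JSON, a list of rows, each a list of 3 entries, a list of its own where there are three numbers: the shift along the world's x, y, z in m, then the turn about the world's z in rad, then the opening, from -1 (shut) to 1 (fully open). A call has 1 to 20 rows; each row shifts and turns the commanded pose from where the row before left it; what a row does not reach is not made up. A row lasts 1/12 s, in which the tool goes at most 41.7 mm and 7.16 degrees, less where a joint would pass 70% of its speed; a pose out of reach is approached as far as the arm can. A call with a gripper value outside its range is refused whole. The fingers move at their own pace and stop on an object; FORCE is the grip in N (left out, the last holds). Time passes only in rows, so rows that do not move let the fingers close. It gives the time, the measured TCP pose, the force, the opening and the grip force at its end, in the units of the state.
- ctrl.get_state(): the state, without advancing time (a new reading comes with each control period).
- ctrl.get_image(name): name is "scene" or "side" or "wrist"; returns a dict with "frame" (400x640x3 uint8, blue, green, red), "K" (3x3 intrinsics, pixels), "R" (3x3) and "t" (3): a world point X has camera coordinates R X + t. Camera axes: x right, y down, z forward; pixel columns grow to the right and rows downward; lengths in m; the calibration is good to about 2 mm. A picture is of the moment at which its call begins. There is no depth.
- ctrl.finish_job(): hands the job in; it is judged then, once.
The state is a dict: "t": time; "qpos": joint angles; "joint_vel": joint speeds; "effort": joint torques, N m; "eef_pos": TCP position; "tcp_rot": TCP orientation; "ft_force": force on the tool from outside, world axes, zero at the start; "ft_torque": the same for the moment, N m; "opening": opening from 0.0 (shut) to 1.0 (fully open); "gripper_force": force on a finger pad.
Only numpy, scipy, OpenCV 4.12 (cv2) and the standard library are available. Lean on these libraries where they do the work, as an engineer would, in place of code of your own. Each camera call takes 0.05 s, during which the arm holds its last target. There are 200 camera calls.

## Working session

There is one attempt and no reset: what is moved stays moved. The work goes in short steps, Python scripts to look and compute and a shell command to move; the robot and the scene stay as the last step left them, time stands still between calls to the robot, and variables do not carry over. Pictures are saved under pics/ and viewed, at most 10 in all, crops included, and the job is handed in when it is done.

```bash
mkdir -p pics; ls; python3 - <<'E'
from cell import ctrl
import cv2,pickle
for n in("scene","side"):
    d=ctrl.get_image(n); cv2.imwrite(f"pics/{n}0.png",d["frame"]); pickle.dump(d,open(f"{n}0.pkl","wb"))
    print(n,d["K"].tolist(),(-d["R"].T@d["t"]).round(3))
E
```

```text
pics
scene [[510.9996699844475, 0.0, 322.22277845700876], [0.0, 510.9996699844475, 193.90585024533146], [0.0, 0.0, 1.0]] [-0.104 -1.087  1.054]
side [[367.4484218132793, 0.0, 316.3044863636658], [0.0, 367.4484218132793, 197.01934501043348], [0.0, 0.0, 1.0]] [0.146 0.806 0.763]
```

View pics/scene0.png

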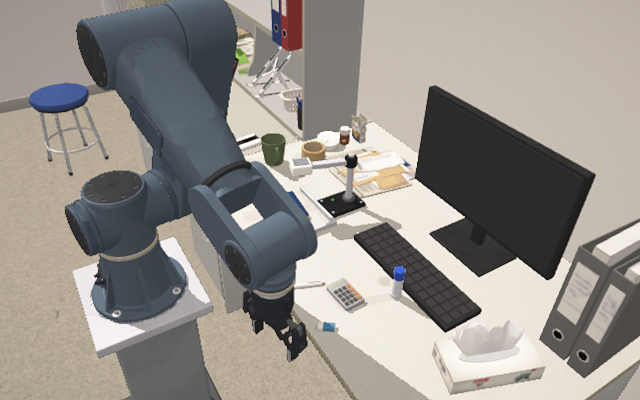

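View pics/side0.png

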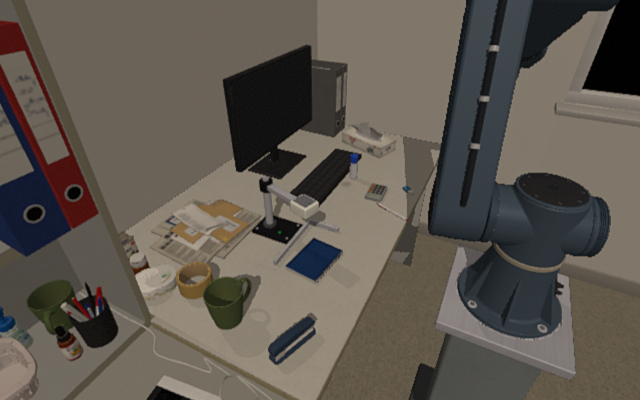

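The side view shows the page area clearly: stand base at about (278,230), camera head (303,206), notebook about (314,260), mug (227,303), stapler (293,338), calculator (376,192) and glue stick (354,165). I'll enlarge it to get exact corners.

```bash
python3 - <<'E'
import cv2
f=cv2.imread("pics/side0.png")[165:290,235:365]
cv2.imwrite("pics/side0c.png",cv2.resize(f,None,fx=4.6,fy=4.6,interpolation=cv2.INTER_CUBIC))
E
```

```text
(no output)
```

View pics/side0c.png

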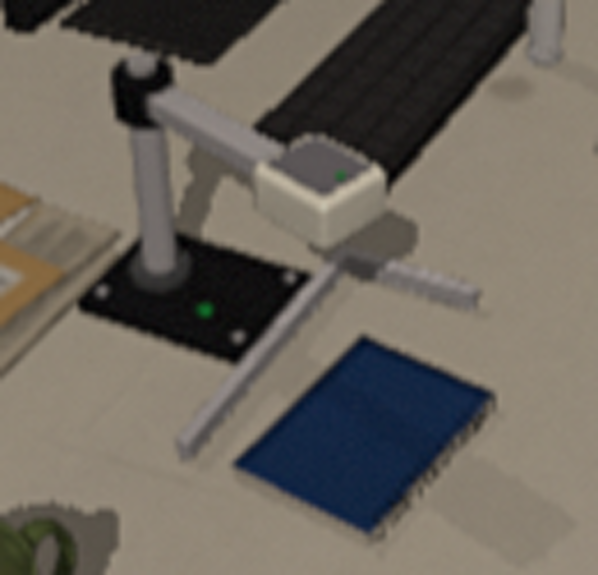

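Crop (×4.6): notebook top corners (365,338), (493,397), (372,530), (237,463). Back bar's left end is about (187,437), the side bar's near end about (474,293), the post foot about (158,268), and the head top centre about (325,165).

```bash
cat > h.py <<'E'
import numpy as np,cv2
from scipy.optimize import least_squares
def px(d,X): 
    c=np.atleast_2d(X)@d["R"].T+d["t"]; c=c@d["K"].T; return c[:,:2]/c[:,2:]
def back(d,uv,z):
    r=np.c_[np.atleast_2d(uv),np.ones(len(np.atleast_2d(uv)))]@np.linalg.inv(d["K"]).T@d["R"]
    c=-d["R"].T@d["t"]; return c+r*((z-c[2])/r[:,2:])
def T(p,L):
    L=np.atleast_2d(L).astype(float);c,s=np.cos(p[2]),np.sin(p[2])
    return np.c_[p[0]+c*L[:,0]-s*L[:,1],p[1]+s*L[:,0]+c*L[:,1],L[:,2]]
def fit(d,L,uv,p0):
    r=least_squares(lambda p:(px(d,T(p,L))-uv).ravel(),p0); return r.x,r.fun.reshape(-1,2)
E
python3 - <<'E'
from h import *
import pickle
d=pickle.load(open("side0.pkl","rb"))
cr=lambda a:(np.array(a,float)+.5)/4.6+[235,165]-.5
L=np.array([[-105,140,18],[-210,-79,18],[0,0,14],[-110,-74,18]])/1e3
uv=cr([(187,437),(477,292),(158,272),(345,268)])
print("back",back(d,uv,[.018]).round(3).tolist())
p,r=fit(d,L,uv,[.6,.1,0]);print("stand",p.round(4),np.degrees(p[2]),r.round(1).tolist())
nb=back(d,cr([(365,338),(493,397),(372,530),(237,463)]),.011);print(nb.round(3).tolist())
Ln=np.array([[-73,-54,11],[-73,49,11],[73,49,11],[73,-54,11]])/1e3
q,r=fit(d,Ln,cr([(365,338),(493,397),(372,530),(237,463)]),[.5,.1,1.57]);print("nb",q.round(4),np.degrees(q[2]),r.round(1).tolist())
c,s=np.cos(p[2]),np.sin(p[2]);Ri=np.array([[c,s],[-s,c]])
print("nb in stand",(Ri@(q[:2]-p[:2])).round(4),np.degrees(q[2]-p[2]))
h=back(d,cr([(325,165)]),.186)[0];v=Ri@(h[:2]-p[:2]);print("head",h,v,np.hypot(*v),"angle",np.arctan2(-v[1]*1,-v[0]))
print("seat",T(p,[-.165,0,0]))
print("calc,stapler,mug,glue",back(d,[(376,192),(293,338),(227,318),(353,178)],.01).round(3).tolist())
E
```

```text
back [[0.608, 0.174, 0.018], [0.505, -0.039, 0.018], [0.716, 0.042, 0.018], [0.6, -0.022, 0.018]]
stand [0.7143 0.041  0.0119] 0.6808516654479619 [[-1.0, 1.4], [0.1, -0.3], [0.7, 0.9], [0.4, -2.6]]
[[0.556, 0.032, 0.011], [0.455, 0.047, 0.011], [0.472, 0.185, 0.011], [0.572, 0.173, 0.011]]
nb [0.5114 0.1087 1.4551] 83.36849887261025 [[0.1, -0.5], [0.8, -0.9], [-0.1, 0.7], [-0.7, 0.3]]
nb in stand [-0.202   0.0701] 82.68764720716229
head [0.55460881 0.08290323 0.186     ] [-0.15918519  0.04379325] 0.16509928442249086 angle -0.2684673797047839
seat [[0.5493148  0.03904397 0.        ]]
calc,stapler,mug,glue [[0.471, -0.304, 0.01], [0.436, 0.368, 0.01], [0.609, 0.393, 0.01], [0.586, -0.358, 0.01]]
```

```bash
python3 -c "
from cell import ctrl
s=ctrl.get_state();print(s['tcp_rot'],s['eef_pos'],s['ft_force'],s['t'])"
python3 -m creep '[[[0.024,0.0295,0.002],0,1],[[0.024,0.0295,0.002],0,1],[[0.024,0.0295,0.002],0,1],[[0.024,0.0295,0.002],0,1],[[0.024,0.0295,0.002],0,1],[[0.024,0.0295,0.002],0,1],[[0.024,0.0295,0.002],0,1],[[0.024,0.0295,0.002],0,1],[[0.024,0.0295,0.002],0,1],[[0.024,0.0295,0.002],0,1]]'
```

```text
[-1.79942265e+02 -4.64345275e-03  1.64317972e+01] [ 0.15555427 -0.5272698   0.24181026] [0.52661938 0.31938399 0.13877209] 0.1
t: 0.93
eef_pos: [0.3963, -0.2307, 0.2623]
tcp_rot: [-180.0, 0.0, 16.4]
ft_force: [0.2, -1.3, -0.5]
opening: 1.002
gripper_force: 0.0
```

```bash

python3 -m creep '[[[0.024,0.0293,0],-0.055,1],[[0.024,0.0293,0],-0.055,1],[[0.024,0.0293,0],-0.055,1],[[0.024,0.0293,0],-0.055,1],[[0.024,0.0293,0],-0.055,1],[[0.024,0.0293,0],-0.055,1],[[0.024,0.0293,0],-0.055,1],[[0.024,0.0293,0],-0.055,1],[[0.024,0.0293,0],-0.055,1],[[0.024,0.0293,0],-0.055,1],[[0,0,0],0,1]]'
python3 - <<'E'
from cell import ctrl
import cv2,pickle,numpy as np
d=ctrl.get_image("wrist"); cv2.imwrite("pics/w1.png",d["frame"]); pickle.dump(d,open("w1.pkl","wb"))
print((-d["R"].T@d["t"]).round(3),d["R"].round(2).tolist())
E
```

```text
t: 1.85
eef_pos: [0.6379, 0.0652, 0.2612]
tcp_rot: [-179.9, 0.0, -15.1]
ft_force: [0.8, 0.7, 0.4]
opening: 1.002
gripper_force: 0.0
[0.717 0.043 0.393] [[-0.26, -0.97, -0.0], [-0.92, 0.25, 0.32], [-0.31, 0.08, -0.95]]
```

View pics/w1.png

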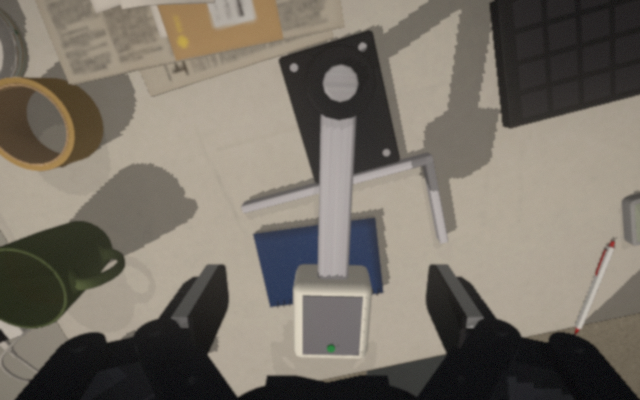

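The wrist view shows the bars (left end 245,208; outer corner 430,157; side-bar end 442,240), hub top centre (341,83), head top centre (333,325), and notebook corners (254,233), (376,218) and (270,306). The open fingers straddle the arm with room to spare.

```bash
python3 - <<'E'
from h import *
import pickle
d=pickle.load(open("w1.pkl","rb"))
L=np.array([[-105,140,18],[-210,-79,18],[-100,-84,18],[0,0,192]])/1e3
p,r=fit(d,L,[(245,208),(442,242),(431,156),(341,83)],[.71,.04,0]);print("stand",p.round(4),r.round(1).tolist())
Ln=np.array([[-73,-54,11],[73,49,11],[73,-54,11]])/1e3
q,r=fit(d,Ln,[(376,218),(270,306),(254,233)],[.51,.11,1.5]);print("nb",q.round(4),r.round(1).tolist())
c,s=np.cos(p[2]),np.sin(p[2]);Ri=np.array([[c,s],[-s,c]])
print("nb in stand",(Ri@(q[:2]-p[:2])).round(4),np.degrees(q[2]-p[2]))
h=back(d,[(333,327)],.186)[0];v=Ri@(h[:2]-p[:2]);print("head",h,v,np.hypot(*v),"angle",np.arctan2(-v[1],-v[0]))
print("seat",T(p,[-.165,0,0]))
E
```

```text
stand [0.715  0.0361 0.0027] [[-4.0, 0.9], [1.9, 1.4], [1.4, -1.6], [0.4, 0.1]]
nb [0.5109 0.1077 1.4408] [[-0.7, 0.3], [0.3, -0.7], [0.5, 0.2]]
nb in stand [-0.2039  0.0721] 82.39612259470024
head [0.55501191 0.08297945 0.186     ] [-0.15987875  0.04731342] 0.1667326454321158 angle -0.28772153052609556
seat [[0.55001724 0.0356525  0.        ]]
```

```bash

python3 -m creep '[[[0,-0.001,-0.02],0,1],[[0,-0.001,-0.02],0,1],[[0,-0.001,-0.02],0,1],[[0,-0.001,-0.02],0,1],[[0,-0.001,-0.02],0,1],[[0,0,0],0,-1],[[0,0,0],0,-1],[[0,0,0],0,-1],[[0,0,0],0,-1],[[0,0,0],0,-1],[[0,0,0],0,-1],[[0,0,0],0,-1],[[0,0,0],0,-1]]' 20
python3 - <<'E'
import numpy as np
c=np.array([.715,.037]);r=.0798
a=np.r_[-.28:-1.41:-.1];a[-1]=-1.4
P=c+r*np.c_[-np.cos(a),-np.sin(a)]
print(np.diff(P,axis=0).round(4).tolist(),a)
E
```

```text
t: 2.98
eef_pos: [0.6362, 0.0559, 0.1638]
tcp_rot: [-179.9, -0.1, -15.0]
ft_force: [-0.8, 2.0, 6.7]
opening: 0.255
gripper_force: 20.1
[[0.0026, 0.0075], [0.0033, 0.0073], [0.004, 0.0069], [0.0047, 0.0064], [0.0053, 0.0059], [0.0059, 0.0054], [0.0064, 0.0048], [0.0068, 0.0041], [0.0072, 0.0034], [0.0075, 0.0027], [0.0093, 0.0022]] [-0.28 -0.38 -0.48 -0.58 -0.68 -0.78 -0.88 -0.98 -1.08 -1.18 -1.28 -1.4 ]
```

```bash

python3 -m creep '[[[0.0026,0.0075,0],-0.1,-1],[[0.0033,0.0073,0],-0.1,-1],[[0.004,0.0069,0],-0.1,-1],[[0.0047,0.0064,0],-0.1,-1],[[0.0053,0.0059,0],-0.1,-1],[[0.0059,0.0054,0],-0.1,-1]]'
python3 -m creep '[[[0.0064,0.0048,0],-0.1,-1],[[0.0068,0.0041,0],-0.1,-1],[[0.0072,0.0034,0],-0.1,-1],[[0.0075,0.0027,0],-0.1,-1],[[0.0093,0.0022,0],-0.12,-1],[[0,0,0],0,-1],[[0,0,0],0,-1]]'
```

```text
t: 3.48
eef_pos: [0.661, 0.097, 0.1638]
tcp_rot: [-179.9, 0.1, -49.7]
ft_force: [-7.7, 9.0, 8.6]
opening: 0.256
gripper_force: 19.6
t: 4.07
eef_pos: [0.6994, 0.0788, 0.1608]
tcp_rot: [-178.4, 3.7, -74.7]
ft_force: [14.6, 31.0, -3.0]
opening: 0.254
gripper_force: 56.3
```

```bash
python3 - <<'E'
from cell import ctrl
import cv2
s=ctrl.get_state();print({k:s[k] for k in("qpos","eef_pos","tcp_rot","ft_force","ft_torque","effort")})
a=ctrl.get_image("side")["frame"][120:320,180:440];b=ctrl.get_image("wrist")["frame"]
cv2.imwrite("pics/m2.png",cv2.vconcat([cv2.resize(a,(520,400)),cv2.resize(b,(520,325))])[:725]) if 0 else cv2.imwrite("pics/m2.png",cv2.hconcat([cv2.resize(a,(400,308)),cv2.resize(b,(400,308))]))
E
```

```text
{'qpos': array([  1.19487476,  40.29933368,  73.85776823,   4.39375963,
        65.24660092, 164.15155444]), 'eef_pos': array([0.69940998, 0.07876608, 0.16078293]), 'tcp_rot': array([-178.39092682,    3.71013202,  -74.72426385]), 'ft_force': array([14.55733115, 30.98484778, -3.0421596 ]), 'ft_torque': array([ 4.56901965, -1.80338863,  0.9978973 ]), 'effort': array([-23.08043718, -71.12366438, -24.45156634,  -5.70347384,
         2.9642985 ,   1.05558034])}
```

View pics/m2.png

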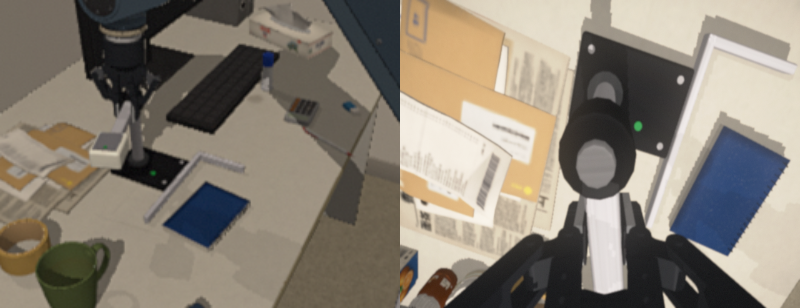

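The image shows the camera swung to the left and well clear of the page area, with the notebook undisturbed. Joint 6 is next to its range limit, so I'll release and unwind.

```bash

python3 -m creep '[[[0,0,0],0.04,0.3],[[0,0,0],0.04,0.6],[[0,0,0],0.04,1],[[0,0,0],0.04,1],[[0,0,0],0,1],[[0,0,0],0,1]]'
python3 -c "
from cell import ctrl
print(ctrl.get_state()['qpos'])"
```

```text
t: 4.67
eef_pos: [0.6976, 0.0733, 0.1598]
tcp_rot: [-178.8, 3.3, -65.8]
ft_force: [-0.2, -0.5, -0.2]
opening: 1.002
gripper_force: 0.0
[  0.92359384  40.53739672  73.54328742   3.82690272  66.21642051
 155.18285501]
```

```bash

python3 -m creep '[[[0,0,0.02],0,1],[[0,0,0.02],0,1],[[0,0,0.02],0,1],[[0,0,0.02],0,1],[[0,0,0.02],0,1],[[0,0,0],0.1,1],[[0,0,0],0.1,1],[[0,0,0],0,1]]'
python3 - <<'E'
from cell import ctrl
import cv2,pickle
print(ctrl.get_state()['qpos'])
d=ctrl.get_image("side");pickle.dump(d,open("s3.pkl","wb"));cv2.imwrite("pics/s3.png",cv2.resize(d["frame"][130:290,200:400],(750,600),interpolation=cv2.INTER_CUBIC))
E
```

```text
t: 5.33
eef_pos: [0.6976, 0.0733, 0.26]
tcp_rot: [-178.8, 3.3, -54.1]
ft_force: [0.8, -0.5, 0.2]
opening: 0.999
gripper_force: 0.0
[  0.96798026  35.93908366  67.28890769   3.45679323  77.72561905
 144.30960345]
```

View pics/s3.png

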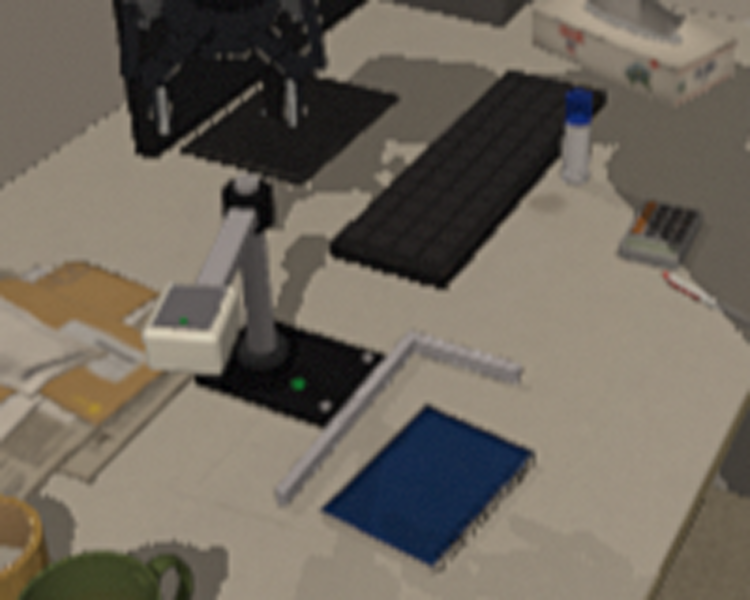

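Camera is now swung to the left, about -1.5 rad (head at crop 190,308), with the stand clear and the notebook unmoved. Next I'll push the notebook in, fingers shut, starting from its near edge.

```bash

python3 -m creep '[[[-0.034,0.003,0],0.105,-1],[[-0.034,0.003,0],0.105,-1],[[-0.034,0.003,0],0.105,-1],[[-0.034,0.003,0],0.105,-1],[[-0.034,0.003,0],0.105,-1],[[-0.034,0.003,0],0.105,-1],[[-0.034,0.003,0],0.105,-1],[[-0.034,0.003,0],0.105,-1],[[0,0,-0.03],0.105,-1],[[0,0,-0.03],0,-1],[[0,0,-0.03],0,-1],[[0,0,-0.03],0,-1],[[0,0,-0.03],0,-1],[[0,0,-0.03],0,-1],[[0,0,-0.03],0,-1],[[0,0,-0.01],0,-1],[[0,0,0],0,-1]]'
```

```text
t: 6.8
eef_pos: [0.4243, 0.0971, 0.038]
tcp_rot: [-178.9, 3.6, -0.3]
ft_force: [0.1, 0.5, 0.1]
opening: 0.002
gripper_force: 0.0
```

```bash

python3 -m creep '[[[0,0,-0.011],0,-1],[[0,0,-0.011],0,-1],[[0.01,0,0],0,-1],[[0.006,0,0],0,-1],[[0.006,0,0],0,-1],[[0.005,0,0],0,-1],[[0.005,0,0],0,-1],[[0.005,0,0],0,-1],[[0.005,0,0],0,-1],[[0.005,0,0],0,-1],[[0.005,0,0],0,-1],[[0.003,0,0],0,-1],[[0,0,0],0,-1]]'
python3 -m creep '[[[0.003,0,0],0,-1],[[0,0,0],0,-1]]'
python3 -m creep '[[[0.002,0,0],0,-1],[[0,0,0],0,-1]]'
```

```text
t: 7.88
eef_pos: [0.4813, 0.0973, 0.0175]
tcp_rot: [-178.9, 3.3, -0.1]
ft_force: [0.7, -0.2, 0.1]
opening: 0.0
gripper_force: 0.0
t: 8.05
eef_pos: [0.4839, 0.0973, 0.0175]
tcp_rot: [-178.9, 3.3, -0.1]
ft_force: [-0.1, 0.1, 0.3]
opening: -0.001
gripper_force: 0.0
t: 8.22
eef_pos: [0.4857, 0.0973, 0.0175]
tcp_rot: [-178.9, 3.3, -0.1]
ft_force: [0.1, -0.5, -0.1]
opening: 0.002
gripper_force: 0.1
```

```bash

python3 -m creep '[[[0.002,0,0],0,-1],[[0.001,0,0],0,-1],[[0,0,0],0,-1]]'
python3 -m creep '[[[0.002,0,0],0,-1],[[0,0,0],0,-1]]'
python3 - <<'E'
from cell import ctrl
import cv2,pickle
d=ctrl.get_image("side");pickle.dump(d,open("s4.pkl","wb"));cv2.imwrite("pics/s4.png",cv2.resize(d["frame"][190:290,240:365],(750,600),interpolation=cv2.INTER_CUBIC))
E
```

```text
t: 8.47
eef_pos: [0.4888, 0.0973, 0.0176]
tcp_rot: [-178.9, 3.3, -0.1]
ft_force: [-0.1, 0.8, 0.3]
opening: 0.001
gripper_force: 0.0
t: 8.63
eef_pos: [0.4903, 0.0974, 0.0175]
tcp_rot: [-178.9, 3.4, -0.1]
ft_force: [-2.4, 1.0, 0.4]
opening: -0.002
gripper_force: 1.1
```

View pics/s4.png

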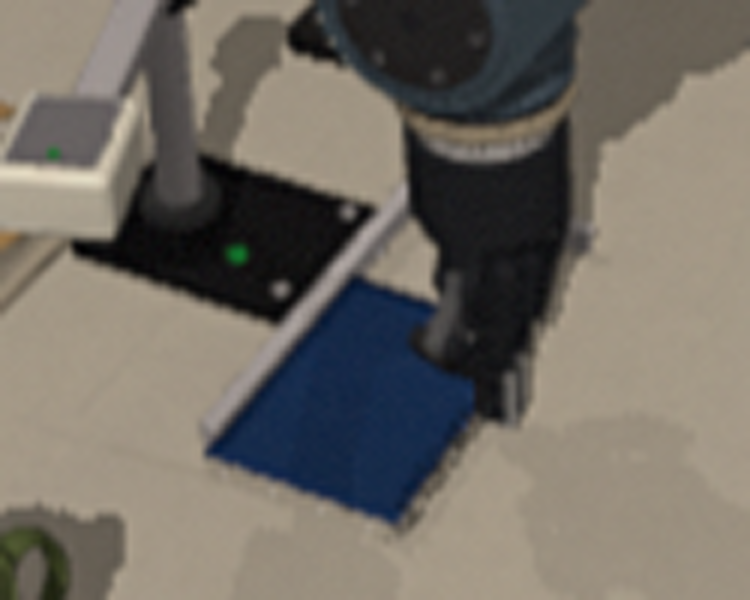

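The notebook is now against the back bar, parallel to it in the image. Next I'll push it right from its left edge.

```bash

python3 -m creep '[[[-0.02,0,0],0,-1],[[0,0,0.03],0,-1],[[0,0,0.03],0,-1],[[0.008,0.01,0.03],0.12,-1],[[0.008,0.01,0],0.12,-1],[[0.008,0.01,0],0.12,-1],[[0.008,0.01,0],0.12,-1],[[0.008,0.01,0],0.12,-1],[[0.008,0.01,0],0.12,-1],[[0.008,0.01,0],0.12,-1],[[0.008,0.01,0],0.12,-1],[[0.008,0.01,0],0.12,-1],[[0.008,0.01,0],0.12,-1],[[0,0.01,0],0.12,-1],[[0,0.01,0],0.12,-1],[[0,0.01,0],0.12,-1],[[0,0,0],0,-1]]'
python3 -m creep '[[[0,0,-0.03],0,-1],[[0,0,-0.03],0,-1],[[0,0,-0.02],0,-1],[[0,0,-0.01],0,-1],[[0,0,0],0,-1]]'
```

```text
t: 10.1
eef_pos: [0.5506, 0.2287, 0.1075]
tcp_rot: [-178.9, 3.3, 89.6]
ft_force: [-0.8, 1.0, 0.5]
opening: -0.003
gripper_force: 0.0
t: 10.52
eef_pos: [0.5496, 0.2265, 0.0156]
tcp_rot: [-178.7, 3.4, 89.1]
ft_force: [0.1, 0.8, 0.0]
opening: -0.002
gripper_force: 0.0
```

```bash

python3 -m creep '[[[0,-0.01,0.001],0,-1],[[0,-0.01,0],0,-1],[[0,-0.006,0],0,-1],[[0,-0.006,0],0,-1],[[0,-0.006,0],0,-1],[[0,-0.006,0],0,-1],[[0,-0.006,0],0,-1],[[0,-0.006,0],0,-1],[[0,-0.006,0],0,-1],[[0,-0.006,0],0,-1],[[0,-0.006,0],0,-1],[[0,-0.006,0],0,-1],[[0,-0.005,0],0,-1],[[0,-0.004,0],0,-1],[[0,-0.003,0],0,-1],[[0,0,0],0,-1]]'
python3 -m creep '[[[0,-0.002,0],0,-1],[[0,-0.002,0],0,-1],[[0,0,0],0,-1]]'
python3 -m creep '[[[0,-0.002,0],0,-1],[[0,0,0],0,-1]]'
```

```text
t: 11.85
eef_pos: [0.5513, 0.1349, 0.0194]
tcp_rot: [-179.0, 3.3, 89.2]
ft_force: [0.6, 1.6, 6.0]
opening: -0.002
gripper_force: 2.6
t: 12.1
eef_pos: [0.5513, 0.1312, 0.0194]
tcp_rot: [-179.0, 3.3, 89.2]
ft_force: [-0.1, 3.3, 6.5]
opening: 0.001
gripper_force: 3.3
t: 12.27
eef_pos: [0.5513, 0.1293, 0.0194]
tcp_rot: [-179.0, 3.3, 89.3]
ft_force: [-0.2, 3.7, 7.7]
opening: 0.003
gripper_force: 3.5
```

```bash
python3 - <<'E'
from cell import ctrl
import cv2,pickle
d=ctrl.get_image("side");pickle.dump(d,open("s5.pkl","wb"));e=ctrl.get_image("wrist");pickle.dump(e,open("w5.pkl","wb"))
cv2.imwrite("pics/m5.png",cv2.hconcat([cv2.resize(d["frame"][180:290,240:350],(400,400),interpolation=cv2.INTER_CUBIC),cv2.resize(e["frame"],(400,400))[:, :]]))
E
```

```text
(no output)
```

View pics/m5.png

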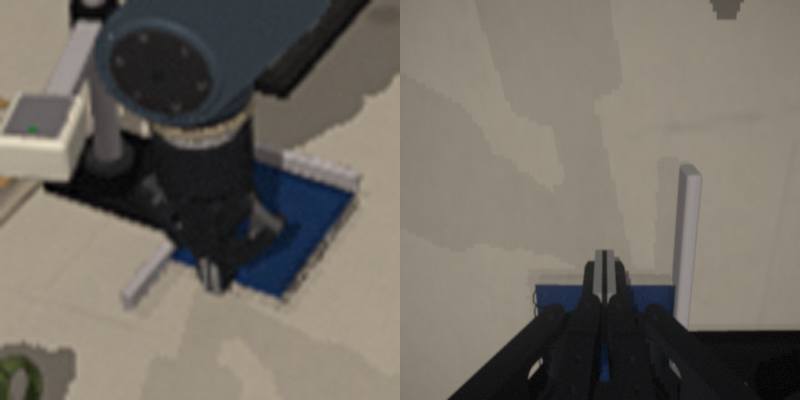

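```bash
python3 - <<'E'
from h import *
import pickle
d=pickle.load(open("w5.pkl","rb"))
print("nb edge",back(d,[(219,286),(437,286)],.011).round(4).tolist())
print("strip",back(d,[(219,273),(437,270)],.0).round(4).tolist())
print("bar left end",back(d,[(463,170)],.018).round(4), "bar page edge pts",back(d,[(445,280),(440,325)],.018).round(4).tolist())
d=pickle.load(open("s5.pkl","rb"));c=lambda a:np.array(a)*110/400+[240,180]
print("side-view near-right, near-left corners",back(d,c([(357,190),(285,298)]),.011).round(4).tolist(),"sidebar end",back(d,c([(358,180)]),.018).round(4))
E
```

```text
nb edge [[0.5012, 0.1194, 0.011], [0.6031, 0.1194, 0.011]]
strip [[0.4977, 0.1193, 0.0], [0.606, 0.1209, 0.0]]
bar left end [[0.6052 0.1776 0.018 ]] bar page edge pts [[0.6039, 0.1276, 0.018], [0.6043, 0.1029, 0.018]]
side-view near-right, near-left corners [[0.5002, -0.0278, 0.011], [0.4961, 0.1196, 0.011]] sidebar end [[ 0.5017 -0.0328  0.018 ]]
```

```bash

python3 -m creep '[[[0,0.002,0],0,-1],[[0,0.004,0],0,-1],[[0,0,0],0,-1]]'
python3 -m creep '[[[0,0,-0.003],0,-1],[[0,0,0],0,-1]]'
python3 -m creep '[[[0,-0.004,0],0,-1],[[0,-0.002,0],0,-1],[[0,-0.002,0],0,-1],[[0,0,0],0,-1]]'
```

```text
t: 12.62
eef_pos: [0.5503, 0.1356, 0.0184]
tcp_rot: [-178.8, 3.3, 89.3]
ft_force: [0.0, -0.2, -0.1]
opening: -0.001
gripper_force: 0.0
t: 12.78
eef_pos: [0.5501, 0.1352, 0.0149]
tcp_rot: [-178.8, 3.3, 89.3]
ft_force: [0.3, 0.5, -0.6]
opening: -0.0
gripper_force: 0.0
t: 13.12
eef_pos: [0.5505, 0.1268, 0.0155]
tcp_rot: [-178.9, 3.3, 89.2]
ft_force: [0.2, 0.3, -0.6]
opening: -0.002
gripper_force: 0.0
```

```bash

python3 -m creep '[[[0,-0.002,0],0,-1],[[0,-0.002,0],0,-1],[[0,0,0],0,-1]]'
python3 -m creep '[[[0,-0.001,0],0,-1],[[0,-0.001,0],0,-1],[[0,0,0],0,-1]]'
python3 -m creep '[[[0,-0.002,0],0,-1],[[0,0,0],0,-1]]'
```

```text
t: 13.37
eef_pos: [0.5506, 0.123, 0.0156]
tcp_rot: [-178.9, 3.3, 89.3]
ft_force: [-0.0, 0.6, -0.7]
opening: -0.002
gripper_force: 0.0
t: 13.62
eef_pos: [0.5506, 0.1212, 0.0156]
tcp_rot: [-178.9, 3.3, 89.3]
ft_force: [-0.7, 0.3, -0.9]
opening: -0.002
gripper_force: 0.0
t: 13.78
eef_pos: [0.5503, 0.1195, 0.0155]
tcp_rot: [-178.8, 3.3, 89.3]
ft_force: [-1.0, 3.0, 1.1]
opening: 0.002
gripper_force: 1.7
```

```bash

python3 -m creep '[[[0,-0.001,0],0,-1],[[0,0,0],0,-1]]'
python3 -m creep '[[[0,0.02,0],0,-1],[[0,0,0.03],0,-1],[[0,0,0.03],0,-1],[[-0.01,-0.012,0.03],-0.12,-1],[[-0.01,-0.012,0],-0.12,-1],[[-0.01,-0.012,0],-0.12,-1],[[-0.01,-0.012,0],-0.12,-1],[[-0.01,-0.012,0],-0.12,-1],[[-0.01,-0.012,0],-0.12,-1],[[-0.01,-0.012,0],-0.12,-1],[[-0.01,-0.012,0],-0.12,-1],[[-0.01,-0.006,0],-0.12,-1],[[0,0,0],-0.12,-1],[[0,0,0],-0.12,-1],[[0,0,0],-0.12,-1],[[0,0,0],-0.12,-1],[[0,0,0],0,-1]]'
python3 -m creep '[[[0,0,-0.03],0,-1],[[0,0,-0.03],0,-1],[[0,0,-0.02],0,-1],[[0,0,-0.01],0,-1],[[0.008,0,0],0,-1],[[0.008,0,0],0,-1],[[0.005,0,0],0,-1],[[0,0,0],0,-1]]'
```

```text
t: 13.95
eef_pos: [0.5501, 0.1192, 0.0155]
tcp_rot: [-178.8, 3.2, 89.2]
ft_force: [-2.7, 10.4, 1.8]
opening: 0.002
gripper_force: 4.8
t: 15.37
eef_pos: [0.4605, 0.036, 0.1056]
tcp_rot: [-178.9, 3.3, -0.4]
ft_force: [0.0, 0.1, 0.5]
opening: 0.003
gripper_force: 0.0
t: 16.03
eef_pos: [0.4839, 0.0362, 0.0168]
tcp_rot: [-178.9, 3.1, -0.1]
ft_force: [-0.2, -0.4, 0.3]
opening: -0.003
gripper_force: 0.0
```

```bash

python3 -m creep '[[[0.003,0,0],0,-1],[[0.002,0,0],0,-1],[[0,0,0],0,-1]]'
python3 -m creep '[[[0.002,0,0],0,-1],[[0,0,0],0,-1]]'
```

```text
t: 16.28
eef_pos: [0.4871, 0.0363, 0.016]
tcp_rot: [-178.9, 3.3, -0.1]
ft_force: [0.4, 0.4, -0.6]
opening: -0.002
gripper_force: 0.0
t: 16.45
eef_pos: [0.4887, 0.0363, 0.0156]
tcp_rot: [-178.9, 3.3, -0.1]
ft_force: [-0.2, 0.1, -0.2]
opening: -0.001
gripper_force: 0.0
```

```bash

python3 -m creep '[[[0.002,0,0],0,-1],[[0,0,0],0,-1]]'
python3 -m creep '[[[0.0015,0,0],0,-1],[[0,0,0],0,-1]]'
```

```text
t: 16.62
eef_pos: [0.4902, 0.0362, 0.0155]
tcp_rot: [-178.9, 3.4, -0.1]
ft_force: [-2.6, -0.8, 1.9]
opening: -0.002
gripper_force: 1.2
t: 16.78
eef_pos: [0.4904, 0.0362, 0.0153]
tcp_rot: [-178.9, 3.6, -0.1]
ft_force: [-8.8, -2.6, 6.9]
opening: 0.003
gripper_force: 4.4
```

```bash

python3 -m creep '[[[-0.02,0,0],0,-1],[[0,0,0.03],0,-1],[[0,0,0.03],0,-1],[[0,0,0.03],0,-1],[[0,0,0.03],0,-1],[[0,0,0.03],0,-1],[[0,0,0.03],0,-1],[[0,0,0.03],0,-1],[[0,0,0.03],0,1],[[0,0,0.02],0,1],[[0,0,0],0,1],[[0,0,0],0,1]]'
python3 - <<'E'
from cell import ctrl
import cv2,pickle
print(ctrl.get_state()["qpos"])
d=ctrl.get_image("side");pickle.dump(d,open("s6.pkl","wb"));e=ctrl.get_image("wrist");pickle.dump(e,open("w6.pkl","wb"))
cv2.imwrite("pics/m6.png",cv2.hconcat([cv2.resize(d["frame"][180:290,235:345],(360,360),interpolation=cv2.INTER_CUBIC),e["frame"][40:400,100:540]]))
E
```

```text
t: 17.78
eef_pos: [0.4724, 0.0363, 0.2762]
tcp_rot: [-178.9, 3.2, -0.1]
ft_force: [-0.3, 0.5, -0.0]
opening: 0.568
gripper_force: 0.0
[ -1.79936921  11.50440379 101.20611786   1.10742455  70.51594213
  87.94444324]
```

View pics/m6.png

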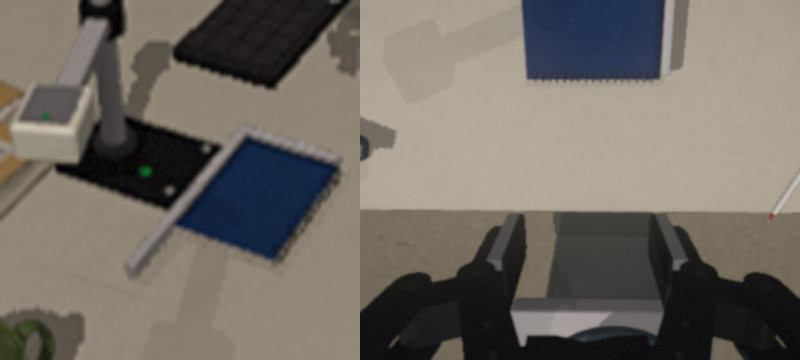

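The notebook is snug against both bars: in the side view there's no gap along either bar, and in the wrist view its right edge meets the side bar at (662,75). Next is the current arm angle and the swing-back path.

```bash
python3 - <<'E'
from h import *
import pickle
d=pickle.load(open("s6.pkl","rb"))
h=back(d,np.array([(56,104)])*110/360+[235,180],.186)[0];v=h[:2]-[.715,.0375];a=np.arctan2(-v[1],-v[0]);print(h,np.hypot(*v),a)
c=np.array([.715,.0375]);r=.085
print("grip",c+r*np.array([-np.cos(a),-np.sin(a)]))
A=np.linspace(a,0,16);P=c+r*np.c_[-np.cos(A),-np.sin(A)];print(A[1]-A[0],np.diff(P,axis=0).round(4).tolist())
E
```

```text
[0.65495015 0.19167279 0.186     ] 0.16545462536935754 -1.1993768263284523
grip [0.68415023 0.11670411]
0.07995845508856347 [[-0.0062, -0.0027], [-0.006, -0.0032], [-0.0057, -0.0037], [-0.0054, -0.0041], [-0.0051, -0.0045], [-0.0047, -0.0049], [-0.0043, -0.0053], [-0.0038, -0.0056], [-0.0034, -0.0059], [-0.0029, -0.0061], [-0.0024, -0.0064], [-0.0019, -0.0065], [-0.0013, -0.0067], [-0.0008, -0.0067], [-0.0003, -0.0068]]
```

```bash

python3 -m creep '[[[0.0132,0.005,0],0.1216,1],[[0.0132,0.005,0],0.1216,1],[[0.0132,0.005,0],0.1216,1],[[0.0132,0.005,0],0.1216,1],[[0.0132,0.005,0],0.1216,1],[[0.0132,0.005,0],0.1216,1],[[0.0132,0.005,0],0.1216,1],[[0.0132,0.005,0],0.1216,1],[[0.0132,0.005,0],0.1216,1],[[0.0132,0.005,0],0.1216,1],[[0.0132,0.005,0],0.1216,1],[[0.0132,0.005,0],0.1216,1],[[0.0132,0.005,0],0.1216,1],[[0.0132,0.005,0],0.1216,1],[[0.0132,0.005,0],0.1216,1],[[0.0132,0.005,0],0.1216,1],[[0,0,0],0,1]]'
python3 - <<'E'
from cell import ctrl
from h import *
import pickle
print(ctrl.get_state()["qpos"])
e=ctrl.get_image("wrist");pickle.dump(e,open("w7.pkl","wb"));cv2.imwrite("pics/w7.png",e["frame"])
# bar pixels predicted vs. image: gray edges across the bar near r=.06
c=np.array([.715,.0375])
for r in(.07,.1):
  for a in(-1.2,):
    u=px(e,[*(c+r*np.array([-np.cos(a),-np.sin(a)])),.176])[0];print(r,u.round(), e["frame"][int(u[1]),max(0,int(u[0])-60):int(u[0])+60:5].mean(1).round().astype(int).tolist() if 0<=u[1]<400 else None)
E
```

```text
t: 19.3
eef_pos: [0.6841, 0.1169, 0.2731]
tcp_rot: [-178.7, 3.3, 111.7]
ft_force: [-0.6, 0.1, -0.1]
opening: 1.0
gripper_force: 0.0
[  7.13800016  34.53044465  67.85809975  -3.57575971  78.04133409
 -13.81266261]
0.07 [329. 217.] [45, 45, 44, 44, 43, 46, 44, 42, 44, 56, 162, 171, 175, 175, 175, 165, 60, 48, 50, 67, 152, 155, 138, 151]
0.1 [329. 176.] [43, 41, 40, 39, 46, 44, 46, 44, 45, 46, 162, 172, 177, 175, 175, 176, 132, 167, 172, 173, 171, 172, 174, 135]
```

The bar's brightness profile lies within 3 px of the prediction, so I'll descend and grip.

```bash

python3 -m creep '[[[0,0,-0.02],0,1],[[0,0,-0.02],0,1],[[0,0,-0.02],0,1],[[0,0,-0.02],0,1],[[0,0,-0.02],0,1],[[0,0,-0.011],0,1],[[0,0,0],0,1],[[0,0,0],0,-1],[[0,0,0],0,-1],[[0,0,0],0,-1],[[0,0,0],0,-1],[[0,0,0],0,-1],[[0,0,0],0,-1],[[0,0,0],0,-1],[[0,0,0],0,-1]]' 20
python3 -m creep '[[[-0.0062,-0.0027,0],0.08,-1],[[-0.006,-0.0032,0],0.08,-1],[[-0.0057,-0.0037,0],0.08,-1],[[-0.0054,-0.0041,0],0.08,-1]]'
```

```text
t: 20.6
eef_pos: [0.6837, 0.1164, 0.1654]
tcp_rot: [-179.0, 3.3, 111.4]
ft_force: [-0.2, 1.1, 6.3]
opening: 0.251
gripper_force: 22.7
t: 20.93
eef_pos: [0.6602, 0.1027, 0.1654]
tcp_rot: [-179.0, 3.4, 129.9]
ft_force: [1.9, 0.7, 5.4]
opening: 0.254
gripper_force: 22.8
```

```bash

python3 -m creep '[[[-0.0051,-0.0045,0],0.08,-1],[[-0.0047,-0.0049,0],0.08,-1],[[-0.0043,-0.0053,0],0.08,-1],[[-0.0038,-0.0056,0],0.08,-1],[[-0.0034,-0.0059,0],0.08,-1],[[-0.0029,-0.0061,0],0.08,-1]]'
```

```text
t: 21.43
eef_pos: [0.6359, 0.0702, 0.1654]
tcp_rot: [-178.9, 3.4, 157.4]
ft_force: [0.2, -0.4, 4.8]
opening: 0.252
gripper_force: 23.0
```

```bash

python3 -m creep '[[[-0.0024,-0.0064,0],0.08,-1],[[-0.0019,-0.0065,0],0.08,-1],[[-0.0013,-0.0067,0],0.08,-1],[[-0.0008,-0.0067,0],0.08,-1],[[-0.0003,-0.0068,0],0.08,-1],[[0,0,0],0,-1],[[0,0,0],0,-1]]'
```

```text
t: 22.02
eef_pos: [0.6292, 0.0368, 0.1654]
tcp_rot: [-178.9, 3.4, -179.9]
ft_force: [-2.0, -0.1, 7.7]
opening: 0.252
gripper_force: 23.2
```

```bash

python3 -m creep '[[[0,0,0],0,0],[[0,0,0],0,1],[[0,0,0],0,1],[[0,0,0],0,1],[[0,0,0],0,1],[[0,0,0],0,1],[[0,0,0.02],0,1],[[0,0,0.02],0,1],[[0,0,0.02],0,1],[[0,0,0.02],0,1],[[0,0,0.02],0,1],[[0,0,0.02],0,1],[[0,0,0],0,1],[[0,0,0],0,1]]'
python3 - <<'E'
from cell import ctrl
import cv2,pickle
d=ctrl.get_image("side");pickle.dump(d,open("s8.pkl","wb"));e=ctrl.get_image("wrist");pickle.dump(e,open("w8.pkl","wb"))
cv2.imwrite("pics/m8.png",cv2.hconcat([cv2.resize(d["frame"][170:290,235:335],(300,360),interpolation=cv2.INTER_CUBIC),e["frame"][0:360,100:600]]))
E
```

```text
t: 23.18
eef_pos: [0.6293, 0.0372, 0.2853]
tcp_rot: [-178.9, 3.4, -179.9]
ft_force: [-0.5, 0.4, -0.1]
opening: 1.002
gripper_force: 0.0
```

View pics/m8.png

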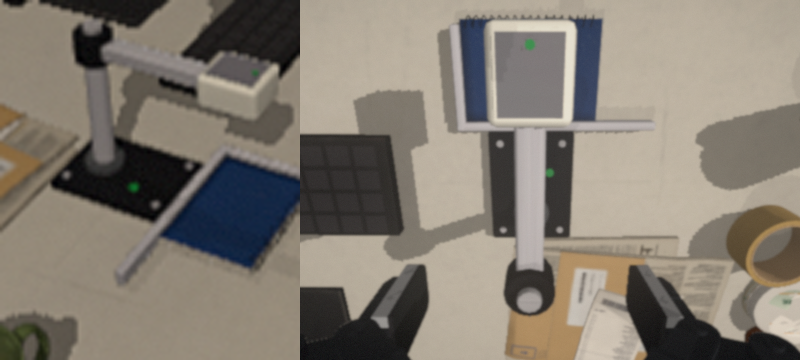

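```bash
python3 - <<'E'
from h import *
import pickle
d=pickle.load(open("w8.pkl","rb"));o=[-200,0]
h=back(d,np.array([(531,73)])+o,.186)[0];b=back(d,np.array([(531,130),(529,255)])+o,.176);hub=back(d,np.array([(529,298)])+o,.192)
bb=back(d,np.array([(458,126),(654,126)])+o,.018);nb=back(d,np.array([(463,22),(601,22),(599,122),(464,122)])+o,.011)
for n,v in dict(head=h,bar=b,hub=hub,backbar=bb,nb=nb,nbc=nb.mean(0)).items():print(n,v.round(4).tolist())
E
```

```text
head [0.5483, 0.0374, 0.186]
bar [[0.5849, 0.0375, 0.176], [0.6823, 0.0364, 0.176]]
hub [[0.7107, 0.0367, 0.192]]
backbar [[0.6097, -0.0463, 0.018], [0.6089, 0.1742, 0.018]]
nb [[0.5037, -0.0348, 0.011], [0.5038, 0.108, 0.011], [0.6058, 0.1138, 0.011], [0.6064, -0.0406, 0.011]]
nbc [0.5549, 0.0366, 0.011]
```

In the last picture the arm is in line with the stand. The head centre measures y = 0.0374 against the notebook's 0.0366, and the notebook touches both bars. The gripper is clear of everything.

```bash
python3 -c "
from cell import ctrl
print(ctrl.finish_job())"
```

```text
the job is handed in; nothing more can be done
None
```

I handed the job in at about 23 s with the notebook snug against both bars, the camera centred over it to within about 1 mm sideways, and the mug, calculator, stapler and glue stick never touched; no verdict was shown.

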